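# Set the pressure regulator with a screwdriver

## Task

Set the bench pressure regulator: take the flat-blade screwdriver from its stand, turn it lightly in the well of the adjusting screw until the blade drops into the hidden slot, and turn the screw clockwise until the gauge needle stands in the green band, never letting it reach the red. Keep the touch light and never press or lever hard on the regulator. Then put the screwdriver back upright in its stand and leave everything else where it is.

Things in the scene. Friction and masses are not known exactly. Their poses are not given: they have to be found in the camera images.
- screwdriver: Flat-blade screwdriver, 196 mm long, about 0.1 kg, red handle, steel shaft, standing blade down in its stand. Origin at the middle of the blade's end edge; z runs along the tool from blade to handle. The blade is 10 mm wide (along y), 2 mm thick (along x), 10 mm long; above it a 6 mm round shaft up to the handle.
- grip (a point): Point in the screwdriver's handle, on its axis, 166 mm above the blade's edge; axes as the screwdriver's. The handle reaches 64 mm below and 30 mm above this point and is grasped like a square bar 26 x 26 mm whose flat sides face its x and y axes. Its lower end rests on the stand's top board.
- stand: Grey screwdriver stand fixed to the bench, 70 x 92 mm, its top board 16 mm thick with the upper face 120 mm above the bench; base board 10 mm thick. Origin at the centre of its underside.
- hole (a point): Centre of the stand's 16 mm round through hole, at the upper face of the top board (120 mm above the bench). When the screwdriver is seated its blade edge is 102 mm under this point.
- regulator: Pressure regulator fixed to the bench: foot plate 100 x 124 mm, aluminium valve block, round steel bonnet with a brass well on top, gauge on its -x side. Origin at the centre of its underside, z up. No part is higher than 111 mm. The screw in the well is turned with the screwdriver; turning it takes about 0.02 N m.
- well_mouth (a point): Centre of the mouth of the brass well on top of the bonnet, 110 mm above the bench. The well is an upright round hole 13 mm in diameter, flared to about 20 mm over its top 5 mm. The head of the adjusting screw lies 10 to 20 mm below this point: how deep differs from start to start and is not measured.
- screw (a point): Point on the well's axis 15 mm below its mouth, about where the screw's flat head (12 mm across) lies. Its axes are the regulator's, not the slot's. The slot is 3.4 mm wide, 4 mm deep, right across the head. At the start it lies within 0.8 rad of the regulator's y axis, either way; its direction is not measured.
- bonnet (a point): Centre of the bonnet's top, 83 mm above the bench, below the screw. The screw is sprung: it stays up until pressed with 2.4 N, then gives 1 mm per further 1.5 N, 2 mm at most. A blade across the slot, pressed with 3 to 5 N, slides round on the head without turning it; when in line with the slot, the head springs up round the blade and the force falls.
- needle (a joint): Gauge needle angle in rad, 0 at the lower left end of the dial, growing clockwise. Green band 2.15 to 2.55, red band from 2.90 up; it starts between 0.9 and 1.5. It moves 1.5 rad per rad of the screw, and grows when the screw is turned clockwise seen from above.
- bottle_100b: Bystander: small clear bottle with an orange cap, 56 mm across, 103 mm high, standing; origin at the centre of its underside.
- beaker_b: Bystander: clear beaker, 71 mm across, 88 mm high, standing; origin at the centre of its underside.
- cap_a: Bystander: blue screw cap, 53 mm across, 24 mm high, lying; origin at the centre of its underside.
Mind the look-alikes: they are no part of the job. Leave any blue or white look-alike of the screwdriver alone.

How it is judged:
On the way:
1. the needle is brought into the green band with the screwdriver standing in the well (value of joint needle between 2.15 and 2.55 rad and horizontal distance between screwdriver and well_mouth below 0.006 m and z of screwdriver in the frame of well_mouth below -0.0105 m), for 0.2 s.
At the end, for the whole second after the job is handed in: The needle stands in the green band (2.15 to 2.55 rad) and the screwdriver is back in its stand, released and at rest: upright within 0.08 rad, its blade within 6 mm of the hole's axis and its handle down on the top board (within 4 mm) (value of joint needle between 2.15 and 2.55 rad and horizontal distance between screwdriver and hole below 0.006 m and z of screwdriver in the frame of hole below -0.098 m and angle between screwdriver's own z axis and vertical below 0.08 rad and linear speed of screwdriver below 0.02 m/s); the robot touches nothing.
It fails at once if the screwdriver bears on the regulator or its screw with more than 15 N (contact force between screwdriver and regulator above 15 N).
It fails at once if the needle reaches the red band (value of joint needle above 2.9 rad).
It fails at once if the robot bears on the regulator with more than 25 N (contact force between any of the fingers, the arm and regulator above 25 N).
It fails at once if the bottle, the beaker or the screw cap is moved by more than 20 mm (distance of any of bottle_100b, beaker_b, cap_a from where it was at the start of the episode above 0.02 m).
It also fails if it takes over 72 s, if anything falls off the work surface, if the arm or the gripper's body presses on something with over 40 N, if the wrist force passes 120 N, or if a joint passes its speed limit or range.

## Robot

A 7-joint arm with a two-finger parallel gripper is mounted at the origin on the work surface; the furniture and walls round the work are solid. World frame = base frame: x ahead of the robot, y to its left, z up, the work surface at z = 0. Lengths are in m, angles in rad, forces in N, time in s.
With the tool pointing down it reaches from about 0.425 to 0.875 m from the base axis. Payload 9.9 kg.
Tool frame: the origin (TCP) lies midway between the tips of the shut fingers; the grasp point (between the pads) lies 19 mm behind it (arm.hold_point_z is the z of the grasp point in the tool frame, in m); z points along the fingers, y is the direction in which the jaws open and shut (so a half turn about z gives the same grasp; the last joint's range is limited). The gripper opens to 85 mm and grips with 20 to 120 N. Pads are 22 mm wide; open, the fingers measure 114 mm over their backs; the gripper's body (76 mm by 85 mm) begins 54 mm behind the grasp point. The pads swing forward as they close: fully open they stand 13 mm farther back than shut.
Start: joints at [1.244, 0.576, 0.025, 1.437, -0.015, 1.129, -0.057], TCP at [0.162, -0.655, 0.231] pointing down, gripper open.
Joint ranges: [-2.76, 2.76], [-0.34, 2.15], [-1.52, 1.57], [0.19, 2.46], [-1.09, 4.23], [0.17, 1.99], [-2.82, 2.82]. Speed limits (rad/s): [2.22, 2.22, 3.01, 3.01, 3.14, 3.14, 3.14].

## Interface

Orientations are given as a unit quaternion [w, x, y, z].
In Python, from cell import arm, set_gripper, kin, vision, silhouettes, landmark_of gives the robot as it stands. Calls block until the motion is done:
- arm.move_to(position, orientation): joint-space move of the TCP to a pose.
- arm.line_to(position, ori=None, vel=0.15, max_force=None): straight line of the TCP; ori=None keeps the orientation; vel is the mean speed in m/s. With max_force (N) it stops when the force on the tool has changed by that much, and returns True; else False.
- arm.move_j(angles): joint-space move.
- set_gripper(opening): opening from 0.0 (shut) to 1.0 (fully open); the grip force is fixed at half the most; returns when the fingers have stopped.
- arm.pause(seconds).
- kin.ik(position, orientation): joint angles nearest the present ones, or None.
- arm.get_state(): the state.
- vision.camera(name): name is "scene" or "top" or "wrist"; returns (picture, depth): 420x560x3 uint8, red, green, blue; 420x560 float32, m along the optical axis (not along the pixel's ray), 0 where there is no reading.
- vision.calibration(name): a dict with "mtx" (3x3 intrinsics, pixels), "D" ([k1, k2, p1, p2, k3] as OpenCV has them; the pictures are not rectified), "R" (3x3) and "t" (3): a world point X has camera coordinates R X + t. Camera axes: x right, y down, z forward; pixel columns grow to the right and rows downward; lengths in m; the calibration is good to about 2 mm. A picture is of the moment at which its call begins: read the wrist's pose just before it. calibration takes no time and is no camera call; for the wrist camera it gives the pose at the moment of the call.
A pose or a line that the arm cannot do raises arm.MotionError and nothing moves.
- arm.hand_in(): hands the job in, once; it reports no verdict.
Trained networks look in the newest picture that a camera, given by its name, has taken for a name from the list of things; names that differ only in an ending like _2 or _b are one class to them, and where a whole thing is asked for, a point or a joint stands for the part that bears it (a point fixed in the world has none). Each returns a list of dicts, best first, with "p" (0 to 1); they miss things now and then, are a little off and sometimes report something else, mostly with a low value. They report only what shows in the picture. A call takes as long as a camera call. They do not tell look-alikes from the thing itself.
- silhouettes(query, camera): "pixels" (420x560 bool, what is visible of it) and "location" ([column, row] in pixels, amid what is visible of it).
- landmark_of(query, camera): "location" ([column, row] in pixels: a listed point, or the origin of a listed thing).
The state is a dict: "t": time; "qpos": joint angles; "qvel": joint speeds; "joint_torque": joint torques, N m; "tcp_pos": TCP position; "tool_rot": TCP orientation; "force": force on the tool from outside, world axes, zero at the start; "wrist_torque": the same for the moment, N m; "opening": opening from 0.0 (shut) to 1.0 (fully open).
Only numpy, scipy, OpenCV 4.12 (cv2) and the standard library are available. Lean on these libraries where they do the work, as an engineer would, in place of code of your own. Each camera call takes 0.05 s, during which the arm holds its last target.

## Working session

There is one attempt and no reset: what is moved stays moved. The work goes in short steps, each a Python script; the robot and the scene stay as the last script left them, time stands still between calls to the robot, and variables do not carry over. Pictures are saved under pics/ and viewed, and the job is handed in when it is done.

```bash
ls; mkdir -p pics; python3 - <<'E'
from cell import arm,set_gripper,kin,vision,silhouettes,landmark_of
import cv2
for n in ["scene","top","wrist"]:
    p,d=vision.camera(n); cv2.imwrite(f"pics/a_{n}.png",p[:,:,::-1])
    for q in ["screwdriver","grip","hole","well_mouth","stand"]:
        print(n,q,[(round(r["p"],2),[round(float(x),1) for x in r["location"]]) for r in landmark_of(q,n)])
print(arm.get_state(), arm.hold_point_z)
E
```

```text
pics
scene screwdriver [(0.97, [237.8, 204.8]), (0.79, [265.9, 214.2]), (0.75, [213.7, 246.6]), (0.69, [263.2, 242.2])]
scene grip [(0.97, [259.3, 190.9]), (0.72, [260.8, 165.8]), (0.7, [233.5, 155.5]), (0.67, [206.9, 192.7]), (0.34, [210.3, 214.4])]
scene hole [(0.61, [209.4, 216.4]), (0.37, [213.3, 244.0])]
scene well_mouth [(0.94, [282.7, 246.3]), (0.69, [211.3, 216.0])]
scene stand [(0.94, [214.2, 249.1]), (0.63, [213.7, 245.9])]
top screwdriver [(0.74, [272.3, 131.5]), (0.73, [261.7, 191.5]), (0.53, [289.1, 161.5])]
top grip [(0.79, [269.8, 109.2]), (0.64, [213.4, 151.1]), (0.58, [260.9, 169.8]), (0.57, [284.8, 144.5])]
top hole [(0.87, [213.3, 159.6]), (0.53, [258.4, 238.2])]
top well_mouth [(0.77, [257.3, 232.2]), (0.42, [257.6, 234.3])]
top stand [(0.58, [219.5, 175.3])]
wrist screwdriver []
wrist grip []
wrist hole []
wrist well_mouth []
wrist stand []
{'t': 0.9, 'qpos': array([ 1.24421152,  0.57569139,  0.02488213,  1.43709417, -0.01500198,
        1.12901541, -0.05651742]), 'qvel': array([ 4.21823224e-04,  6.71406005e-05,  9.22673979e-04,  1.20605247e-03,
        4.18989148e-04, -1.39333746e-03,  1.73986821e-04]), 'joint_torque': array([ 4.50278430e-04, -7.65475059e+01,  2.24865116e+00, -2.86292481e+01,
        1.53108261e-02,  2.95435915e-03,  1.06382163e-05]), 'tcp_pos': array([ 0.16229134, -0.65520012,  0.23129629]), 'tool_rot': array([-1.30222671e-05,  9.92641290e-01,  1.21091986e-01,  5.88920151e-06]), 'force': array([0.34699758, 0.13026505, 0.09867471]), 'wrist_torque': array([ 0.01458802,  0.00772046, -0.07926158]), 'opening': 0.9968500643200774} -0.0187
```

View pics/a_scene.png

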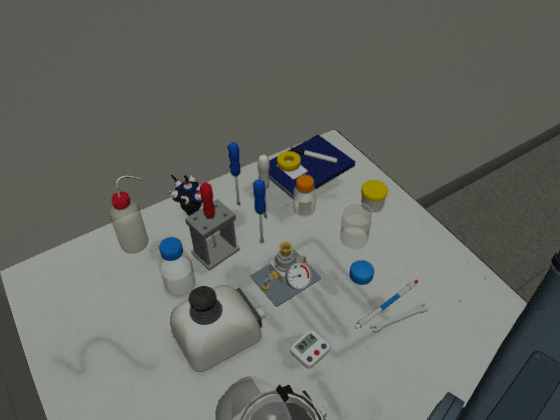

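View pics/a_top.png

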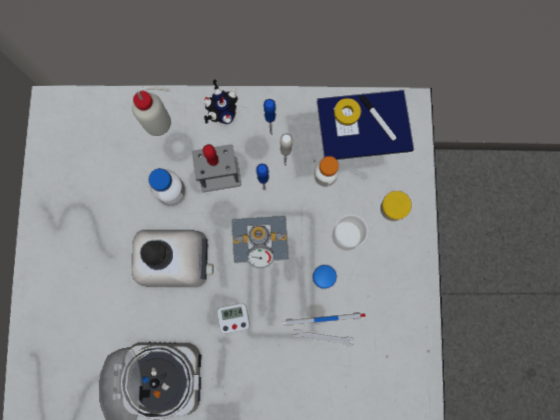

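View pics/a_wrist.png

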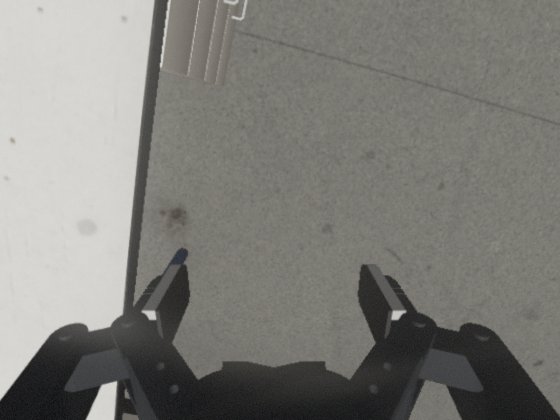

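Look-alikes in the scene view: red tool in the stand at (207,200), blue at (234,158) and (260,195), white at (263,165). In the top view the red one is at (210,153). I choose the red one in the grey stand, and now measure it and make a close crop.

```bash
cat > h.py <<'E'
from cell import arm,set_gripper,kin,vision,silhouettes,landmark_of
import cv2, numpy as np
def ray(cam,px,cal=None):
    c=cal or vision.calibration(cam); R=np.array(c["R"]);t=np.array(c["t"])
    u=cv2.undistortPoints(np.array([[px]],float),np.array(c["mtx"]),np.array(c["D"]))[0,0]
    return -R.T@t, R.T@np.array([u[0],u[1],1.])
def atz(cam,px,z,cal=None):
    o,d=ray(cam,px,cal); return o+d*(z-o[2])/d[2]
def tri(rs):
    A=np.zeros((3,3));b=np.zeros(3)
    for o,d in rs:
        d=d/np.linalg.norm(d);P=np.eye(3)-np.outer(d,d);A+=P;b+=P@o
    X=np.linalg.solve(A,b)
    return X
def proj(cam,X,cal=None):
    c=cal or vision.calibration(cam)
    return cv2.projectPoints(np.array(X,float).reshape(-1,3),cv2.Rodrigues(np.array(c["R"]))[0],np.array(c["t"],float),np.array(c["mtx"]),np.array(c["D"]))[0][:,0]
def pts(cam,d,mask=None,cal=None):
    c=cal or vision.calibration(cam)
    v,u=np.nonzero((d>0)&(mask if mask is not None else True))
    n=cv2.undistortPoints(np.stack([u,v],1).astype(float)[:,None],np.array(c["mtx"]),np.array(c["D"]))[:,0]
    z=d[v,u];P=np.column_stack([n*z[:,None],z])
    return (P-np.array(c["t"]))@np.array(c["R"]),u,v
E
python3 - <<'E'
from h import *
np.set_printoptions(precision=4,suppress=True)
for n in ["scene","top"]:
    c=vision.calibration(n); print(n,-np.array(c["R"]).T@c["t"]); print(c["mtx"],c["D"])
print("hole top",atz("top",[213.3,159.6],.12)," well top",atz("top",[257.3,232.2],.11),atz("top",[258.4,238.2],.11))
print("well scene",atz("scene",[282.7,246.3],.11),"tri",tri([ray("scene",[282.7,246.3]),ray("top",[257.3,232.2])]))
ims={}
for n in ["scene","top"]:
    p,d=vision.camera(n); ims[n]=p
    hsv=cv2.cvtColor(p,cv2.COLOR_RGB2HSV)
    red=((hsv[...,0]<8)|(hsv[...,0]>172))&(hsv[...,1]>150)&(hsv[...,2]>60)
    k,l,st,ce=cv2.connectedComponentsWithStats(red.astype(np.uint8))
    for i in range(1,k):
        if st[i,4]>40:
            P,u,v=pts(n,d,l==i); print(n,st[i],ce[i],np.median(P,0),P.min(0),P.max(0))
    b,_=[None,None],0
c1=ims["scene"][130:300,170:330];c2=ims["top"][120:290,180:340]
cv2.imwrite("pics/crop1.png",cv2.resize(np.hstack([c1,c2]),None,fx=2.5,fy=2.5,interpolation=2)[:,:,::-1])
for q in ["bottle_100b","beaker_b","cap_a","regulator","stand"]:
    r=landmark_of(q,"top"); print(q,[(round(x["p"],2),atz("top",x["location"],0)) for x in r])
E
```

```text
scene [-0.0357  0.2913  0.9416]
[[523.2447   0.     277.8202]
 [  0.     523.2447 209.9855]
 [  0.       0.       1.    ]] [-0.1755  0.      0.      0.      0.    ]
top [ 0.3895 -0.1175  1.2316]
[[543.1282   0.     278.0536]
 [  0.     543.1282 203.1874]
 [  0.       0.       1.    ]] [-0.0778  0.      0.      0.      0.    ]
hole top [0.691  0.0206 0.12  ]  well top [ 0.5385 -0.0748  0.11  ] [ 0.5259 -0.0773  0.11  ]
well scene [ 0.5417 -0.0696  0.11  ] tri [ 0.5406 -0.0724  0.1084]
scene [197 183  17  35 346] [206.9075 199.4335] [0.6788 0.026  0.1849] [ 0.6727 -0.0065  0.079 ] [0.8115 0.0354 0.2162]
scene [112 191  18  19 241] [120.5145 200.3859] [0.8032 0.1769 0.1563] [0.7912 0.1574 0.1369] [0.8286 0.1938 0.1653]
top [134  91  18  19 231] [142.7792 100.6753] [0.8074 0.1682 0.1575] [0.794  0.1538 0.1359] [0.8311 0.1885 0.1637]
top [203 145  15  20 198] [210.1566 154.4141] [0.679  0.0176 0.2092] [0.673  0.0073 0.1422] [0.695  0.0302 0.2176]
bottle_100b [(0.79, array([ 0.6863, -0.2288,  0.    ]))]
beaker_b [(0.79, array([ 0.5503, -0.2681,  0.    ]))]
cap_a [(0.66, array([ 0.4515, -0.218 ,  0.    ]))]
regulator [(0.75, array([ 0.5363, -0.0722,  0.    ]))]
stand [(0.63, array([0.6935, 0.0252, 0.    ]))]
```

View pics/crop1.png

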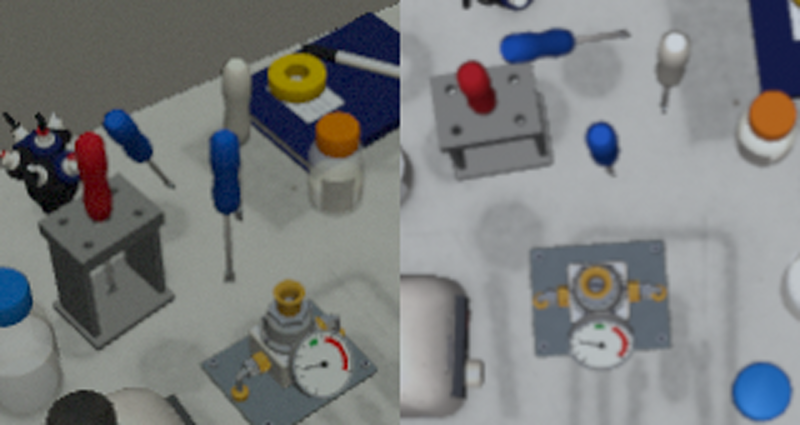

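The crop confirms it: the red tool in the grey stand at scene (207,200). One unsupported blue look-alike has fallen over by itself between the pictures, at top (270,108), now (236,138). Next, a close wrist view.

```bash
python3 - <<'E'
from h import *
from scipy.spatial.transform import Rotation as Rt
np.set_printoptions(precision=4,suppress=True)
s=arm.get_state(); q=s["tool_rot"]; T=Rt.from_quat([q[1],q[2],q[3],q[0]]).as_matrix()
c=vision.calibration("wrist"); C=-np.array(c["R"]).T@c["t"]
print("cam in tool",T.T@(C-s["tcp_pos"])); print("cam axes in tool",T.T@np.array(c["R"]).T); print(c["mtx"],c["D"])
print(T)
p=s["tcp_pos"].copy()
def down(yaw): # tool x dir at yaw
    m=np.column_stack([[np.cos(yaw),np.sin(yaw),0],[np.sin(yaw),-np.cos(yaw),0],[0,0,-1]])
    x,y,z,w=Rt.from_matrix(m).as_quat(); return [w,x,y,z]
for yaw in np.arange(-3,3.2,.5):
    print(yaw, [None if k is None else np.round(k,2) for k in (kin.ik([0.60,0.02,0.4],down(yaw)),kin.ik([0.538,-0.073,0.24],down(yaw)))])
E
```

```text
cam in tool [ 0.0835 -0.0014 -0.1424]
cam axes in tool [[-0.0001 -0.9451 -0.3267]
 [ 1.     -0.0002  0.0005]
 [-0.0005 -0.3267  0.9451]]
[[300.211    0.     273.3914]
 [  0.     300.211  205.089 ]
 [  0.       0.       1.    ]] [-0.0292  0.      0.      0.      0.    ]
[[ 0.9707  0.2404 -0.    ]
 [ 0.2404 -0.9707  0.0001]
 [ 0.     -0.0001 -1.    ]]
-3.0 [array([ 0.45,  0.48, -0.96,  1.32,  0.39,  1.53,  1.24]), array([ 0.63,  0.47, -0.87,  1.76,  0.4 ,  1.1 ,  1.34])]
-2.5 [array([ 0.57,  0.59, -1.29,  1.32,  0.57,  1.63,  1.58]), array([ 0.83,  0.64, -1.29,  1.75,  0.64,  1.26,  1.59])]
-2.0 [array([ 0.57,  0.59, -1.29,  1.32,  0.57,  1.63,  2.08]), array([ 0.83,  0.64, -1.29,  1.75,  0.64,  1.26,  2.09])]
-1.5 [array([-0.75,  0.67,  1.36,  1.36, -0.65,  1.61, -2.55]), array([-0.68,  0.74,  1.36,  1.8 , -0.77,  1.26, -2.17])]
-1.0 [array([ 0.  ,  0.37, -0.18,  1.34,  0.06,  1.44, -2.74]), array([-0.  ,  0.37,  0.07,  1.78, -0.03,  0.99, -2.49])]
-0.5 [array([ 0.12,  0.38, -0.37,  1.33,  0.14,  1.45, -2.31]), array([ 0.11,  0.37, -0.09,  1.77,  0.04,  1.  , -2.06])]
0.0 [array([ 0.19,  0.39, -0.48,  1.33,  0.18,  1.46, -1.85]), array([ 0.18,  0.37, -0.19,  1.77,  0.08,  1.  , -1.61])]
0.5 [array([ 0.22,  0.4 , -0.53,  1.33,  0.2 ,  1.47, -1.37]), array([ 0.25,  0.38, -0.28,  1.77,  0.12,  1.01, -1.15])]
1.0 [array([ 0.25,  0.4 , -0.58,  1.33,  0.22,  1.47, -0.89]), array([ 0.31,  0.39, -0.38,  1.77,  0.16,  1.02, -0.69])]
1.5 [array([ 0.25,  0.41, -0.59,  1.33,  0.22,  1.47, -0.39]), array([ 0.39,  0.4 , -0.48,  1.76,  0.21,  1.03, -0.25])]
2.0 [array([ 0.3 ,  0.42, -0.68,  1.32,  0.26,  1.48,  0.08]), array([ 0.46,  0.41, -0.59,  1.76,  0.26,  1.05,  0.2 ])]
2.5 [array([ 0.35,  0.43, -0.76,  1.32,  0.29,  1.5 ,  0.54]), array([ 0.52,  0.43, -0.69,  1.76,  0.31,  1.06,  0.65])]
3.0 [array([ 0.39,  0.45, -0.84,  1.32,  0.33,  1.51,  1.01]), array([ 0.58,  0.45, -0.79,  1.76,  0.36,  1.08,  1.1 ])]
```

```bash
cat >> h.py <<'E'
from scipy.spatial.transform import Rotation as Rt
np.set_printoptions(precision=4,suppress=True)
def down(yaw):
    m=np.column_stack([[np.cos(yaw),np.sin(yaw),0],[np.sin(yaw),-np.cos(yaw),0],[0,0,-1]])
    x,y,z,w=Rt.from_matrix(m).as_quat(); return [w,x,y,z]
def yawnow():
    w,x,y,z=arm.get_state()["tool_rot"]; m=Rt.from_quat([x,y,z,w]).as_matrix(); return np.arctan2(m[1,0],m[0,0])
def snap(n,f=None):
    c=vision.calibration(n); p,d=vision.camera(n)
    if f: cv2.imwrite("pics/"+f,p[:,:,::-1])
    return p,d,c
E
python3 - <<'E'
from h import *
arm.line_to([0.162,-0.655,0.38],vel=0.25)
arm.move_to([0.665,0.0,0.37],down(1.5))
s=arm.get_state();print(s["t"],s["tcp_pos"],s["qpos"],yawnow())
p,d,c=snap("wrist","w1.png")
np.savez("w1.npz",p=p,d=d,R=c["R"],t=c["t"],mtx=c["mtx"],D=c["D"])
for q in ["screwdriver","grip","hole","stand","well_mouth"]:
    print(q,[(round(r["p"],2),[round(float(x),1) for x in r["location"]]) for r in landmark_of(q,"wrist")])
snap("scene","s2.png");snap("top","t2.png")
E
```

```text
4.8917 [ 0.6651 -0.0013  0.3699] [ 0.252   0.532  -0.5991  1.2058  0.2916  1.4872 -0.3776] 1.498140100154836
screwdriver [(0.96, [283.9, 142.8]), (0.77, [309.4, 230.8]), (0.69, [357.4, 202.1])]
grip [(0.85, [186.3, 149.2]), (0.81, [318.2, 113.5]), (0.65, [340.9, 303.9]), (0.6, [290.8, 162.9])]
hole [(0.63, [288.0, 153.1])]
stand [(0.61, [289.9, 140.3])]
well_mouth []
```

View pics/w1.png

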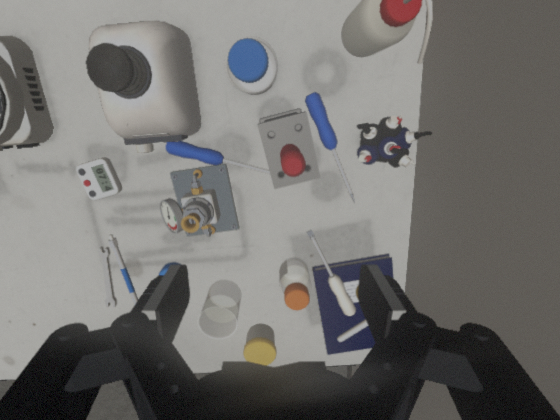

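View pics/s2.png

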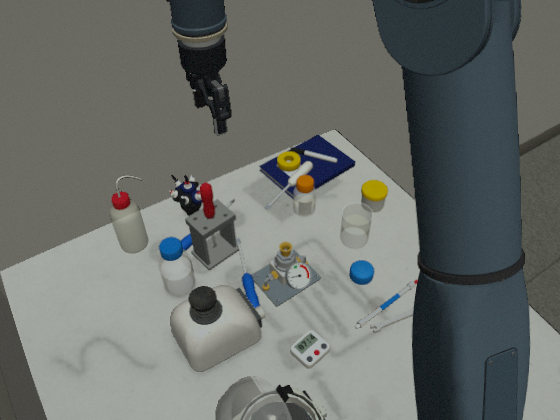

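All the unsupported look-alikes have now fallen and lie flat. The red screwdriver stands at wrist (292,160) and the well at (190,222).

```bash
python3 - <<'E'
from h import *
z=np.load("w1.npz");p=z["p"];d=z["d"];c=dict(R=z["R"],t=z["t"],mtx=z["mtx"],D=z["D"])
a=cv2.resize(p[100:250,150:330],None,fx=4.4,fy=4,interpolation=2)
a=cv2.resize(p[100:250,150:330],(720,600),interpolation=2)
cv2.imwrite("pics/w1c.png",a[:,:,::-1])
# stand top plane pts
P,u,v=pts("wrist",d,cal=c)
m=(abs(P[:,2]-.12)<.006)&(abs(P[:,0]-.685)<.08)&(abs(P[:,1]-.02)<.08)
S=P[m][:,:2].astype(np.float32); print(m.sum(),cv2.minAreaRect(S), np.median(P[m][:,2]))
m=(P[:,2]>.15)&(abs(P[:,0]-.685)<.05)&(abs(P[:,1]-.02)<.05)
H=P[m];print(m.sum(),H.min(0),H.max(0))
for lo in np.arange(.15,.22,.01):
    k=(H[:,2]>=lo)&(H[:,2]<lo+.01)
    if k.sum()>3: print(lo,k.sum(),np.percentile(H[k],5,axis=0),np.percentile(H[k],95,axis=0))
m=(P[:,2]>.1)&(P[:,2]<.115)&(abs(P[:,0]-.538)<.03)&(abs(P[:,1]+.073)<.03)
print("well",m.sum(),P[m].mean(0),cv2.minEnclosingCircle(P[m][:,:2].astype(np.float32)))
# foot plate
m=(P[:,2]>.003)&(P[:,2]<.014)&(abs(P[:,0]-.538)<.075)&(abs(P[:,1]+.073)<.085)
print("foot",m.sum(),cv2.minAreaRect(P[m][:,:2].astype(np.float32)),np.median(P[m][:,2]))
g=P[abs(P[:,2])<.02];print("bench z",np.median(g[:,2]))
E
```

```text
2586 ((0.6865362524986267, 0.020207278430461884), (0.06405416131019592, 0.08857467025518417), 10.125860214233398) 0.11991829679915647
27917 [ 0.635  -0.0177  0.1501] [0.735  0.0337 0.4679]
0.15 46 [0.6749 0.0241 0.1506] [0.6949 0.0324 0.1589]
0.16 14 [0.6772 0.0268 0.1605] [0.6899 0.0314 0.1641]
0.18000000000000002 24 [0.6744 0.0264 0.1821] [0.6949 0.0336 0.1898]
0.19000000000000003 39 [0.6739 0.0245 0.1908] [0.6946 0.0335 0.1997]
0.20000000000000004 134 [0.6745 0.0098 0.2014] [0.6972 0.0331 0.2098]
0.21000000000000005 355 [0.6772 0.0126 0.2104] [0.6947 0.0299 0.2148]
well 208 [ 0.5354 -0.0765  0.1082] ((0.5364766716957092, -0.07551932334899902), 0.01364965457469225)
foot 2103 ((0.546063244342804, -0.08596201241016388), (0.11731170862913132, 0.14652682840824127), 4.303645610809326) 0.007997943474123302
bench z -1.2813212824955622e-05
```

View pics/w1c.png

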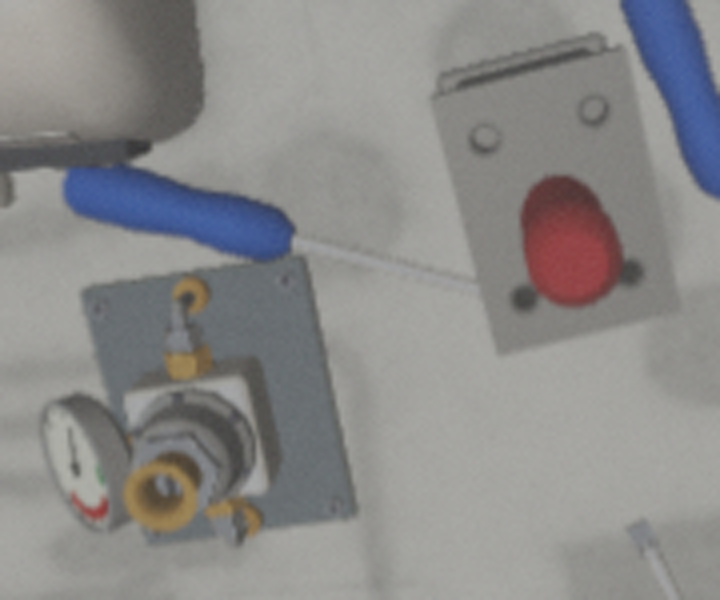

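```bash
python3 - <<'E'
from h import *
Y=1.748
arm.move_to([0.685,0.0205,0.30],down(Y))
b=arm.line_to([0.685,0.0205,0.165],vel=0.1,max_force=8)
s=arm.get_state();print(b,s["t"],s["tcp_pos"],yawnow(),s["force"])
if not b:
    set_gripper(0.0)
    s=arm.get_state();print(s["t"],s["opening"],s["force"],s["wrist_torque"],s["tcp_pos"])
p,d,c=snap("wrist","w2.png");p,d,c=snap("scene","s3.png")
cv2.imwrite("pics/s3c.png",cv2.resize(p[160:280,150:300],(750,600),interpolation=2)[:,:,::-1])
E
```

```text
False 7.1917 [0.6854 0.0206 0.1657] 1.7479461846780249 [ 0.6948 -0.4406 -0.2862]
7.7667 0.2987354030091365 [ 0.0565 -0.0717  2.3269] [-0.0695  0.1605  0.0078] [0.6851 0.0205 0.1652]
```

View pics/w2.png

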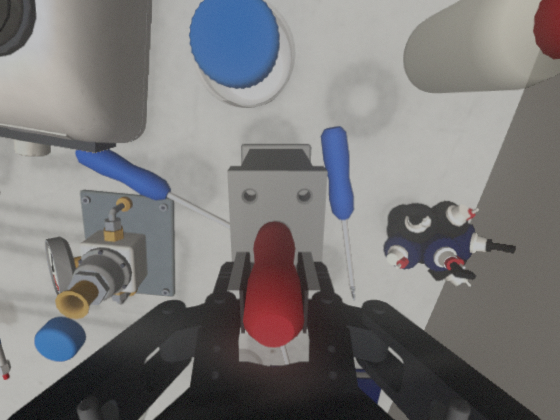

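View pics/s3c.png

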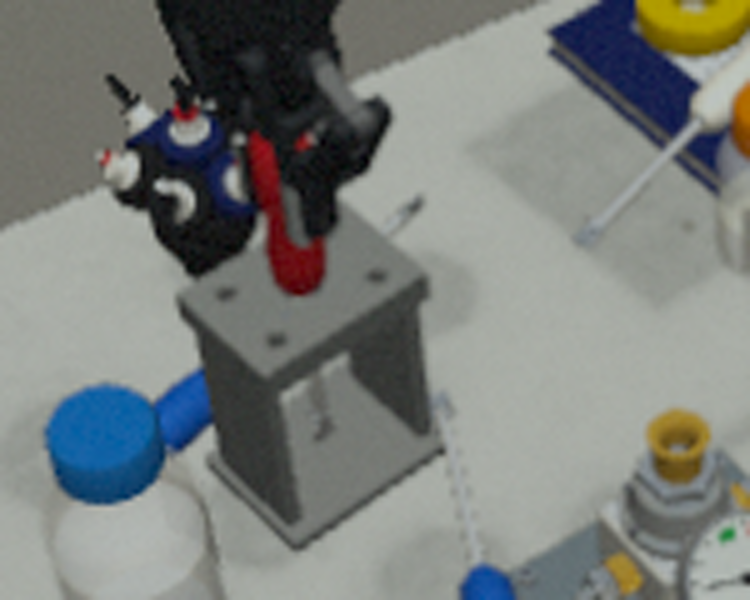

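The opening is 25.4 mm, so the grip is flat on the handle. Next I lift it and find the blade direction.

```bash
python3 - <<'E'
from h import *
s=arm.get_state();f0=s["force"]
arm.line_to([0.6851,0.0205,0.31],vel=0.12)
s=arm.get_state();print(s["t"],s["opening"],s["force"]-f0,s["force"])
arm.line_to([0.538,-0.075,0.30],vel=0.2)
s=arm.get_state();print(s["t"],s["tcp_pos"],s["force"])
p,d,c=snap("wrist","w3.png")
np.savez("w3.npz",p=p,d=d,R=c["R"],t=c["t"],mtx=c["mtx"],D=c["D"])
a=cv2.resize(p[180:400,180:380],(540,600),interpolation=2)
cv2.imwrite("pics/w3c.png",a[:,:,::-1])
print(proj("wrist",[[0.538,-0.075,0.153],[0.538,-.075,.11]],c))
p,d,c=snap("scene")
print(proj("scene",[[0.538,-0.075,0.153],[0.538,-.075,.11]],c))
cv2.imwrite("pics/s4c.png",cv2.resize(p[150:310,210:370],(600,600),interpolation=2)[:,:,::-1])
E
```

```text
9.225 0.29826386330580346 [ 0.6726  0.4469 -3.356 ] [ 0.1843  0.4186 -0.196 ]
10.25 [ 0.5388 -0.0742  0.3001] [-0.3954  0.1492 -0.5591]
[[273.1753 192.085 ]
 [273.1633 181.3177]]
[[285.858  232.6642]
 [285.8745 246.3678]]
```

View pics/w3c.png

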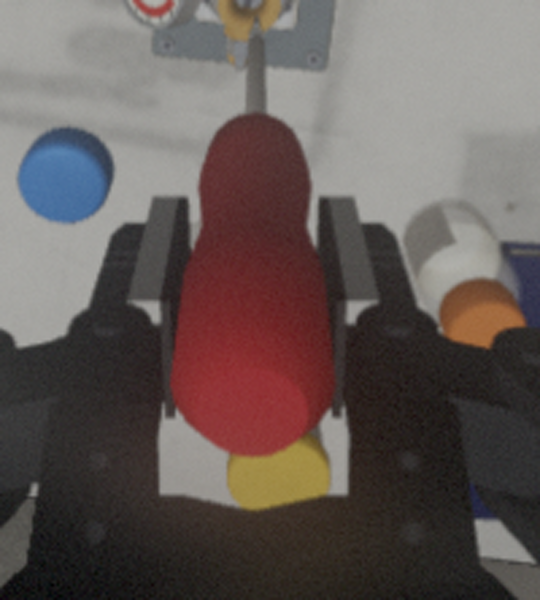

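View pics/s4c.png

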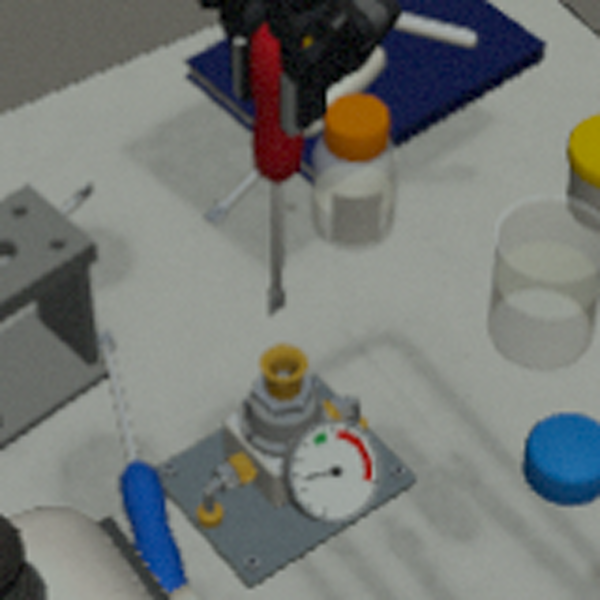

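```bash
python3 - <<'E'
from h import *
z=np.load("w3.npz");p=z["p"]
A=cv2.resize(p[160:230,240:310],(400,400),interpolation=3)
p,d,c=snap("scene"); np.savez("s5.npz",p=p,d=d)
B=cv2.resize(p[195:265,250:320],(400,400),interpolation=3)
cv2.imwrite("pics/z5.png",np.hstack([A,B])[:,:,::-1])
E
```

```text
(no output)
```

View pics/z5.png

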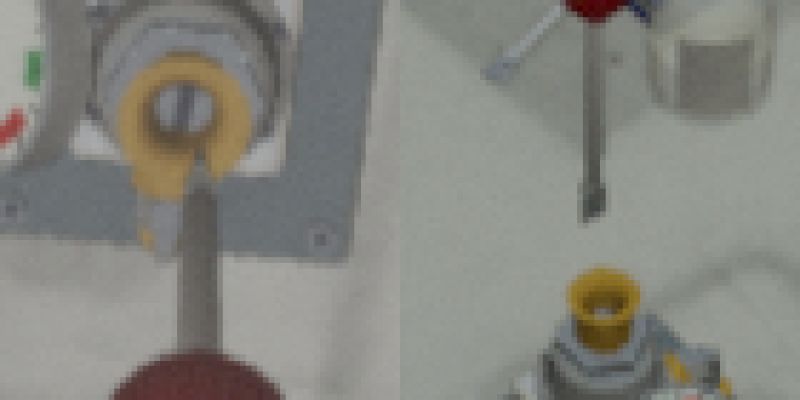

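The slot shows in the well in the wrist view, at about (272,178), running nearly vertical in the image. The blade is seen edge-on, so it lies along tool x. I'll measure the slot direction.

```bash
python3 - <<'E'
from h import *
ps=[];
for i in range(8):
    p,d,c=snap("wrist"); ps.append(p.astype(float))
p=np.mean(ps,0).astype(np.uint8); np.savez("w6.npz",p=p,d=d,R=c["R"],t=c["t"],mtx=c["mtx"],D=c["D"])
A=cv2.resize(p[165:200,255:295],(800,700),interpolation=3)[:600]
cv2.imwrite("pics/z6.png",A[:,:,::-1])
s=arm.get_state();print(s["tcp_pos"],s["t"],yawnow())
g=p.mean(2); print(g[170:186,264:282].astype(int))
E
```

```text
[ 0.538  -0.0749  0.2999] 10.8 1.7481307179780354
[[130 128 124 118 112 110 109 109 110 110 110 111 109 108 115 125 130 130]
 [129 126 118 112 117 119 120 119 120 120 119 121 117 113 111 121 128 130]
 [129 124 119 120 120 119 117 117 117 117 118 119 120 121 119 121 126 131]
 [127 123 121 119 117 112 107 106 106 107 107 113 118 120 121 122 125 128]
 [124 121 119 113 106 101 103 103  96  92  94 105 109 114 118 121 124 126]
 [122 120 113 100  95 100 114 114  93  85  91 108 109 108 114 120 123 125]
 [123 116 103  92  98 117 127 118  91  86  99 120 119 108 108 117 123 125]
 [119 109  94  92 112 127 127 114  88  88 106 127 126 115 104 112 120 123]
 [117 102  89  92 120 129 126 107  87  91 112 127 128 119  99 108 118 124]
 [114  98  86  86 113 127 124 101  86  93 118 128 128 116  96 106 117 124]
 [112  98  84  81 102 123 121  95  86  98 123 128 125 106  92 105 117 123]
 [111  97  84  76  88 110 110  88  86 102 126 126 115  94  92 106 117 122]
 [112 100  88  78  77  87  90  81  84 100 115 111  98  89  96 110 119 123]
 [115 104  92  82  76  75  76  77  80  91  95  89  88  92 102 113 121 124]
 [119 109  99  89  84  79  76  77  80  81  83  86  91  99 109 117 122 123]
 [121 113 105  98  93  86  82  83  83  84  86  89  97 109 115 121 124 124]]
```

View pics/z6.png

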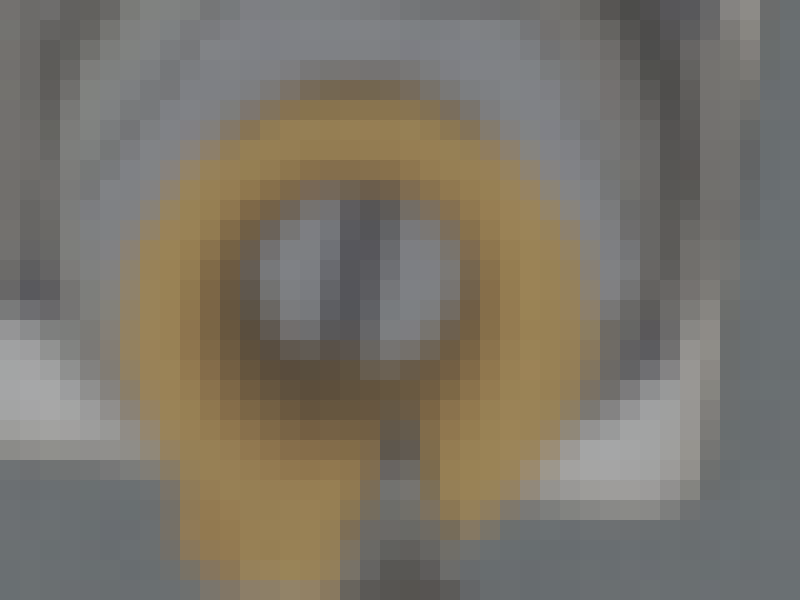

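```bash
python3 - <<'E'
from h import *
z=np.load("w6.npz");c=dict(R=z["R"],t=z["t"],mtx=z["mtx"],D=z["D"])
print("mouth wrist",atz("wrist",[272.5,179.7],.11,c))
print("mouth scene",atz("scene",[285.4,245.0],.11))
t=np.array([.538,-.0749,.153]);x=np.array([np.cos(1.748),np.sin(1.748),0])*.005
print("tip exp wrist",proj("wrist",[t,t+x,t-x,t+[0,0,.01]+x*.6,t+[0,0,.01],t+[0,0,.045]],c))
print("tip exp scene",proj("scene",[t,t+x,t-x,t+[0,0,.01],t+[0,0,.045]]))
p=np.load("s5.npz")["p"]
B=cv2.resize(p[200:250,260:310],(600,600),interpolation=0)
A=cv2.resize(z["p"][180:240,250:300],(500,600),interpolation=0)
cv2.imwrite("pics/z7.png",np.hstack([B,A])[:,:800][:,:,::-1]);print(A.shape)
E
```

```text
mouth wrist [ 0.536 -0.074  0.11 ]
mouth scene [ 0.5416 -0.0761  0.11  ]
tip exp wrist [[274.1858 191.4842]
 [274.1909 186.6801]
 [274.1808 196.237 ]
 [274.2151 191.4466]
 [274.2119 194.4067]
 [274.318  206.3167]]
tip exp scene [[285.8156 232.6847]
 [283.9664 233.9803]
 [287.6569 231.3946]
 [285.811  229.376 ]
 [285.7935 217.4135]]
(600, 500, 3)
```

View pics/z7.png

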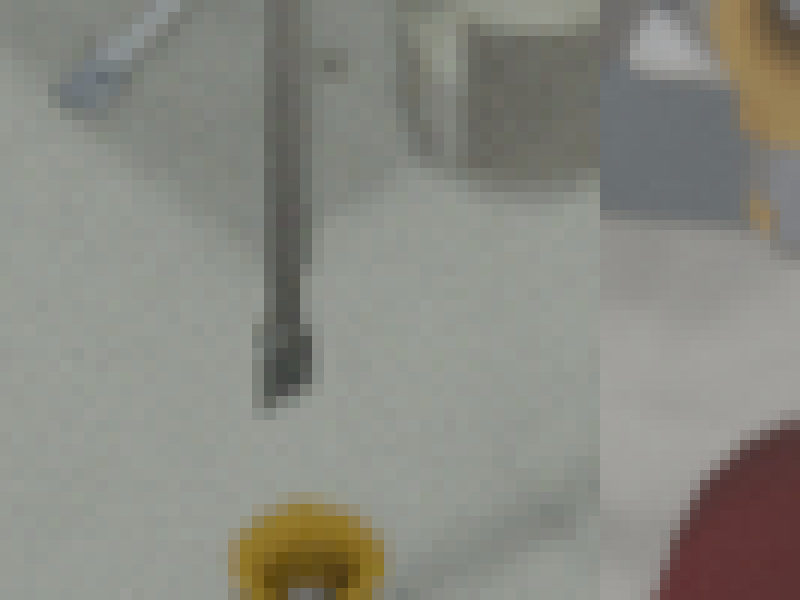

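```bash
python3 - <<'E'
from h import *
print("scene corr",atz("scene",[287.5,245.7],.11))
arm.move_to([.536,-.0755,.29],down(1.90))
b=arm.line_to([.536,-.0755,.263],vel=.05,max_force=3)
s=arm.get_state();print(b,s["t"],s["tcp_pos"],yawnow(),s["force"],s["qpos"])
ps=[];ss=[]
for i in range(6):
    p,d,c=snap("wrist"); ps.append(p.astype(float)); ss.append(snap("scene")[0].astype(float))
p=np.mean(ps,0).astype(np.uint8);q=np.mean(ss,0).astype(np.uint8)
np.savez("w8.npz",p=p,R=c["R"],t=c["t"],mtx=c["mtx"],D=c["D"],q=q)
A=cv2.resize(p[155:205,250:300],(400,400),interpolation=0);B=cv2.resize(q[215:265,260:310],(400,400),interpolation=0)
cv2.imwrite("pics/z8.png",np.hstack([A,B])[:,:,::-1])
t=np.array([*s["tcp_pos"][:2],s["tcp_pos"][2]-.147]);y=yawnow();x=np.array([np.cos(y),np.sin(y),0])*.005
T=[t,t+x,t-x,t+[0,0,.02]]
print(proj("wrist",T,c),proj("scene",T))
E
```

```text
scene corr [ 0.5377 -0.0788  0.11  ]
False 11.7417 [ 0.5361 -0.0754  0.263 ] 1.8999701799726187 [ 0.4892  0.6157 -1.2608] [ 0.5494  0.4121 -0.7189  1.7271  0.2981  1.1147  0.0682]
[[274.1663 191.4644]
 [274.1705 186.6618]
 [274.1621 196.2159]
 [274.2201 197.506 ]] [[286.5473 245.0152]
 [285.0183 246.5003]
 [288.069  243.537 ]
 [286.5494 238.6932]]
```

View pics/z8.png

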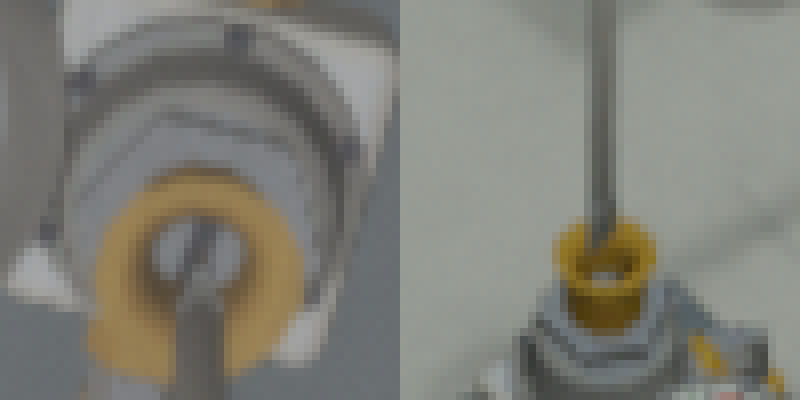

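```bash
python3 - <<'E'
from h import *
z=np.load("w8.npz");c=dict(R=z["R"],t=z["t"],mtx=z["mtx"],D=z["D"])
print("mouth wrist",atz("wrist",[274.4,187.8],.11,c))
p=z["p"];hsv=cv2.cvtColor(p,cv2.COLOR_RGB2HSV)
m=(hsv[...,1]>60)&(hsv[...,0]>12)&(hsv[...,0]<30);m[:170]=0;m[200:]=0;m[:,:255]=0;m[:,295:]=0
# upper outer boundary only
C=[];
for u in range(262,288):
    r=np.nonzero(m[:,u])[0]
    if len(r): C.append([u,r[0]])
W=np.array([atz("wrist",x,.11,c)[:2] for x in C])
from scipy.optimize import least_squares
f=least_squares(lambda a:np.hypot(W[:,0]-a[0],W[:,1]-a[1])-a[2],[.536,-.075,.013],loss="soft_l1",f_scale=.0005);print(f.x)
f=least_squares(lambda a:np.hypot(W[:,0]-a[0],W[:,1]-a[1])-.0133,[.536,-.075],loss="soft_l1",f_scale=.0005);print(f.x)
E
```

```text
mouth wrist [ 0.5357 -0.0733  0.11  ]
[ 0.5359 -0.0739  0.0127]
[ 0.5361 -0.0747]
```

```bash
cat >> h.py <<'E'
def F(n=6):
    a=[];w=[]
    for i in range(n):
        arm.pause(.02); s=arm.get_state(); a.append(s["force"]); w.append(s["wrist_torque"])
    return np.mean(a,0),np.mean(w,0)
E
python3 - <<'E'
from h import *
f0,w0=F(); print(f0,w0)
xy=[.536,-.075]
b=arm.line_to([*xy,.247],vel=.03,max_force=2.5)
f,w=F();s=arm.get_state();print(b,s["t"],s["tcp_pos"],f-f0,w-w0)
if not b:
    b=arm.line_to([*xy,.235],vel=.015,max_force=2.2)
    f,w=F();s=arm.get_state();print(b,s["t"],s["tcp_pos"],f-f0,w-w0)
np.save("f0.npy",f0)
E
```

```text
[-0.3991 -0.145  -0.9399] [0.0103 0.0093 0.0208]
False 13.225 [ 0.5361 -0.075   0.2471] [ 0.029  -0.2344 -0.2135] [-0.0924  0.0047 -0.0362]
True 13.8417 [ 0.5359 -0.0751  0.2399] [ 2.0142  0.4339 -1.68  ] [ 0.0617 -0.6514 -0.0485]
```

```bash
python3 - <<'E'
from h import *
f0=np.load("f0.npy")
for i in range(3):
    f,w=F(8);s=arm.get_state();print(s["t"],s["tcp_pos"],f-f0,w)
p,d,c=snap("wrist");q=snap("scene")[0]
A=cv2.resize(p[155:205,250:300],(400,400),interpolation=2);B=cv2.resize(q[215:265,260:310],(400,400),interpolation=2)
cv2.imwrite("pics/z9.png",np.hstack([A,B])[:,:,::-1])
E
```

```text
13.975 [ 0.5359 -0.0751  0.24  ] [ 2.5657  0.495  -1.8284] [ 0.1416 -0.7392 -0.0132]
14.1083 [ 0.5359 -0.0751  0.24  ] [ 2.8062  0.2797 -2.2876] [ 0.1704 -0.8469 -0.0212]
14.2417 [ 0.5358 -0.0751  0.2401] [ 3.0053  0.6512 -2.5565] [ 0.2193 -0.886  -0.02  ]
```

View pics/z9.png

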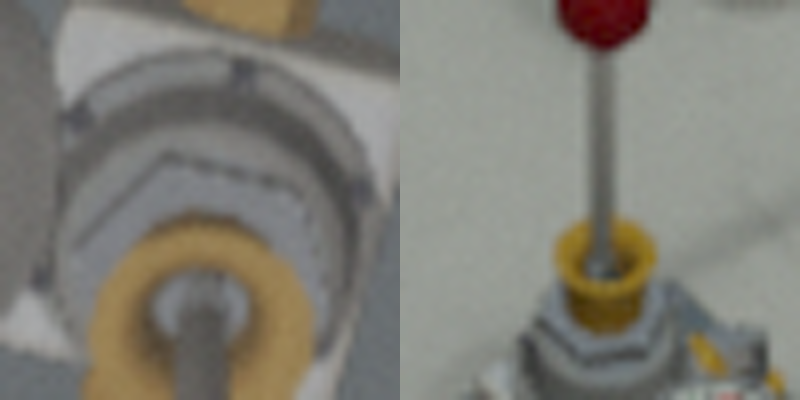

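```bash
python3 - <<'E'
from h import *
f0=np.load("f0.npy")
for z in [.2408,.2416,.243]:
    arm.line_to([.536,-.075,z],vel=.02)
    for i in range(2):
        f,w=F(4);s=arm.get_state();print(z,s["t"],s["tcp_pos"],f-f0,w)
E
```

```text
0.2408 14.6583 [ 0.536  -0.075   0.2409] [ 1.8119  0.4422 -0.361 ] [ 0.0512 -0.5359 -0.01  ]
0.2408 14.725 [ 0.5359 -0.075   0.2409] [ 1.5226  0.0573 -0.1596] [ 0.0446 -0.5071 -0.0056]
0.2416 15.0417 [ 0.5356 -0.0751  0.2416] [-0.1039 -0.4407  1.5713] [-0.0619  0.1597 -0.0012]
0.2416 15.1083 [ 0.5357 -0.0751  0.2416] [-0.5643 -0.1968  1.8624] [-0.1116  0.2506  0.0162]
0.243 15.425 [ 0.536 -0.075  0.243] [0.3538 0.3318 0.4875] [-0.1271 -0.0074 -0.0108]
0.243 15.4917 [ 0.536  -0.075   0.2429] [ 0.3258 -0.2634  0.4669] [-0.1209  0.0127 -0.0047]
```

```bash
python3 - <<'E'
from h import *
f0,w0=F(15);s=arm.get_state();print(s["t"],s["tcp_pos"],f0,w0);np.save("f0.npy",f0)
for z in [.2415,.2405,.2395]:
    b=arm.line_to([.536,-.075,z],vel=.01,max_force=5)
    for i in range(3):
        f,w=F(6);s=arm.get_state();print(b,z,round(s["t"],2),s["tcp_pos"],f-f0,w-w0)
    if f[2]-f0[2]>2 or b: break
E
```

```text
15.7417 [ 0.536 -0.075  0.243] [ 0.1138 -0.541  -1.0001] [-0.1401  0.0066  0.0098]
False 0.2415 16.14 [ 0.536  -0.075   0.2415] [0.2693 0.0275 0.792 ] [ 0.0142 -0.064  -0.014 ]
False 0.2415 16.24 [ 0.536  -0.075   0.2415] [-0.1947  0.3417  0.8656] [ 0.0046 -0.0916 -0.0082]
False 0.2415 16.34 [ 0.536  -0.075   0.2415] [ 0.0685 -0.0353  0.864 ] [-0.0177 -0.0722  0.0005]
False 0.2405 16.69 [ 0.5361 -0.075   0.2404] [ 0.4461  0.2775 -0.5301] [ 0.05   -0.3337  0.0007]
False 0.2405 16.79 [ 0.5361 -0.075   0.2404] [ 0.6507  0.4086 -0.5318] [ 0.0489 -0.3695 -0.0308]
False 0.2405 16.89 [ 0.536  -0.075   0.2404] [ 1.0464  0.6733 -0.6318] [ 0.078  -0.4141 -0.0412]
False 0.2395 17.24 [ 0.5361 -0.075   0.2396] [0.6844 0.241  1.4445] [ 0.09   -0.3759 -0.0345]
False 0.2395 17.34 [ 0.5361 -0.075   0.2396] [0.8002 0.4575 1.7229] [ 0.0857 -0.3933 -0.0336]
False 0.2395 17.44 [ 0.5361 -0.075   0.2396] [0.9142 0.4609 1.4497] [ 0.1117 -0.4037 -0.0332]
```

```bash
python3 - <<'E'
from h import *
f0=np.load("f0.npy")
def go(p,**k):
    b=arm.line_to(p,vel=.01,max_force=5,**k)
    arm.pause(.1);f,w=F(6);s=arm.get_state();print(b,p,round(s["t"],2),s["tcp_pos"],f-f0,w);return f-f0
go([.5367,-.075,.2396]);
for z in [.2390,.2385,.238]:
    f=go([.5367,-.075,z])
    if f[2]>3: break
E
```

```text
False [0.5367, -0.075, 0.2396] 17.89 [ 0.5365 -0.075   0.2395] [-0.4985  0.7889  2.1737] [-0.016   0.1829 -0.0185]
False [0.5367, -0.075, 0.239] 18.34 [ 0.5366 -0.075   0.2389] [-1.1431  0.5125  2.3068] [-0.0469  0.3474 -0.0142]
False [0.5367, -0.075, 0.2385] 18.79 [ 0.5366 -0.075   0.2385] [-1.6119  0.3443  2.8058] [-0.0876  0.4767 -0.0131]
False [0.5367, -0.075, 0.238] 19.24 [ 0.5367 -0.0751  0.238 ] [-1.4362 -0.0245  3.0544] [-0.1023  0.5088 -0.0281]
```

```bash
python3 - <<'E'
from h import *
f0=np.load("f0.npy")
def go(p,yaw,**k):
    b=arm.line_to(p,ori=down(yaw),vel=.02,max_force=6)
    f,w=F(4);s=arm.get_state();print(b,round(yaw,2),round(s["t"],2),s["tcp_pos"],round(yawnow(),3),f-f0,w);return f-f0
go([.5364,-.075,.2377],1.9)
for y in np.arange(1.83,1.37,-.07):
    f=go([.5364,-.075,.2377],y)
    if f[2]<.8 or f[2]>6: break
E
```

```text
False 1.9 19.56 [ 0.5364 -0.075   0.2377] 1.9 [-1.2908 -0.0958  2.9867] [-0.1164  0.4103 -0.0196]
False 1.83 19.88 [ 0.5364 -0.0749  0.2377] 1.832 [-0.9573  0.0874  2.1012] [-0.0772  0.297  -0.0267]
False 1.76 20.19 [ 0.5365 -0.075   0.2377] 1.763 [-0.4882  0.3763  2.2124] [-0.0526  0.2236  0.01  ]
False 1.69 20.51 [ 0.5365 -0.0749  0.2378] 1.693 [-0.4649  0.5484  2.0609] [-0.0284  0.0821 -0.0154]
False 1.62 20.82 [ 0.5365 -0.0749  0.2378] 1.623 [-0.1826  0.773   2.192 ] [-0.0006  0.0034  0.0078]
False 1.55 21.14 [ 0.5365 -0.075   0.2377] 1.553 [-0.4502  0.5047  2.1003] [ 0.0249 -0.0405  0.0258]
False 1.48 21.46 [ 0.5365 -0.075   0.2377] 1.483 [0.3252 0.684  2.0515] [ 0.01   -0.0719 -0.0092]
False 1.41 21.77 [ 0.5364 -0.075   0.2377] 1.413 [0.2436 0.8498 2.4337] [ 0.0058 -0.0717 -0.0202]
```

```bash
python3 - <<'E'
from h import *
f0=np.load("f0.npy")
def go(p,yaw,**k):
    b=arm.line_to(p,ori=down(yaw),vel=.02,max_force=4)
    f,w=F(4);s=arm.get_state();print(b,round(yaw,2),round(s["t"],2),s["tcp_pos"],round(yawnow(),3),f-f0,w);return f-f0
z=.2377
for i in range(4):
    z-=.0005
    f=go([.5364,-.075,z],1.413)
    if f[2]>4: break
E
```

```text
False 1.41 22.09 [ 0.5364 -0.075   0.2372] 1.414 [-0.0683  0.8902  3.0006] [ 0.0279 -0.0331  0.0133]
False 1.41 22.41 [ 0.5364 -0.075   0.2367] 1.413 [0.0788 0.822  3.6427] [ 0.0539  0.0068 -0.0133]
False 1.41 22.73 [ 0.5364 -0.075   0.2362] 1.413 [0.1177 0.3461 4.2767] [0.0118 0.072  0.0022]
```

```bash
python3 - <<'E'
from h import *
f0=np.load("f0.npy")
def go(p,yaw,**k):
    b=arm.line_to(p,ori=down(yaw),vel=.02,max_force=4)
    f,w=F(4);s=arm.get_state();print(b,round(yaw,2),round(s["t"],2),s["tcp_pos"],round(yawnow(),3),f-f0,w);return f-f0
z=.2364
for y in np.arange(1.45,1.86,.04):
    f=go([.5364,-.075,z],y)
    if f[2]<2.6: break
E
```

```text
False 1.45 23.04 [ 0.5364 -0.075   0.2364] 1.449 [-0.208   0.4586  4.1221] [-0.001  -0.0279 -0.0073]
False 1.49 23.36 [ 0.5364 -0.075   0.2364] 1.489 [-0.1327  0.8169  3.9896] [-0.0107 -0.027  -0.0293]
False 1.53 23.68 [ 0.5364 -0.075   0.2364] 1.529 [0.2649 0.1068 4.0175] [-0.0304 -0.0131 -0.0138]
False 1.57 23.99 [ 0.5364 -0.075   0.2364] 1.569 [-0.419   0.0447  3.8223] [-0.0318 -0.0752  0.0072]
False 1.61 24.31 [ 0.5364 -0.0751  0.2364] 1.608 [0.1097 0.1144 3.8731] [-0.056  -0.0385  0.0071]
False 1.65 24.62 [ 0.5364 -0.075   0.2364] 1.649 [0.0332 0.3777 4.0068] [-0.0887 -0.0168 -0.0164]
False 1.69 24.94 [ 0.5364 -0.075   0.2364] 1.689 [-0.1883  0.4224  3.941 ] [-0.0837  0.0103 -0.0084]
False 1.73 25.26 [ 0.5364 -0.075   0.2364] 1.729 [-0.2388 -0.1503  4.4083] [-0.0743 -0.0225 -0.0117]
False 1.77 25.57 [ 0.5364 -0.075   0.2364] 1.769 [-0.2196  0.1916  4.5068] [-0.1257  0.0304 -0.0016]
False 1.81 25.89 [ 0.5363 -0.0751  0.2364] 1.808 [-0.2625  0.3591  4.0272] [-0.1375  0.0881  0.0052]
False 1.85 26.21 [ 0.5363 -0.0751  0.2364] 1.848 [-0.4756 -0.1687  4.2044] [-0.1743  0.1639 -0.005 ]
```

```bash
python3 - <<'E'
from h import *
p,d,c=snap("wrist");q=snap("scene")[0]
A=cv2.resize(p[140:210,220:290],(400,400),interpolation=2);B=cv2.resize(q[225:295,260:330],(400,400),interpolation=2)
cv2.imwrite("pics/z10.png",np.hstack([A,B])[:,:,::-1])
E
```

```text
(no output)
```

View pics/z10.png

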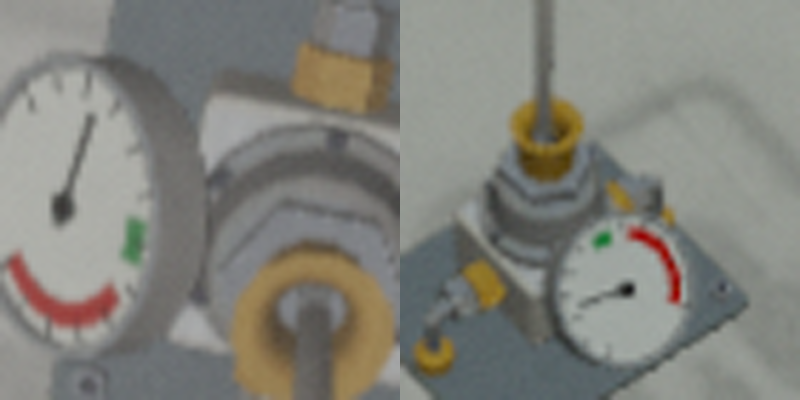

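```bash
python3 - <<'E'
from h import *
q1=np.load("s5.npz")["p"];q2=np.load("w8.npz")["q"];q3=snap("scene")[0]
w1=np.load("w6.npz")["p"]; np.savez("now.npz",q=q3)
B=[cv2.resize(q[258:293,282:314],(266,290),interpolation=2) for q in (q1,q2,q3)]
cv2.imwrite("pics/z11.png",np.hstack(B)[:,:,::-1])
def ndl(q):
    # dark centroid around hub excluding hub
    g=q[258:293,282:314].mean(2); 
    m=(g<110); return [(int(u)+282,int(v)+258) for v,u in zip(*np.nonzero(m)) if 284<u+282<309 and 264<v+258<288]
for q in (q1,q2,q3): print(ndl(q))
E
```

```text
[(285, 265), (286, 265), (287, 265), (288, 265), (289, 265), (290, 265), (291, 265), (300, 265), (301, 265), (302, 265), (307, 265), (308, 265), (285, 266), (286, 266), (287, 266), (288, 266), (289, 266), (290, 266), (294, 266), (295, 266), (296, 266), (300, 266), (301, 266), (302, 266), (303, 266), (304, 266), (285, 267), (286, 267), (287, 267), (288, 267), (289, 267), (294, 267), (295, 267), (296, 267), (303, 267), (304, 267), (305, 267), (285, 268), (286, 268), (287, 268), (288, 268), (289, 268), (304, 268), (305, 268), (306, 268), (286, 269), (287, 269), (288, 269), (305, 269), (306, 269), (285, 270), (286, 270), (287, 270), (288, 270), (306, 270), (307, 270), (285, 271), (286, 271), (287, 271), (306, 271), (307, 271), (285, 272), (286, 272), (287, 272), (288, 272), (307, 272), (308, 272), (285, 273), (286, 273), (287, 273), (307, 273), (308, 273), (285, 274), (286, 274), (287, 274), (299, 274), (307, 274), (308, 274), (285, 275), (286, 275), (287, 275), (298, 275), (299, 275), (300, 275), (307, 275), (308, 275), (285, 276), (286, 276), (287, 276), (298, 276), (299, 276), (300, 2
[... 3722 characters left out ...]
77), (293, 277), (294, 277), (307, 277), (308, 277), (285, 278), (286, 278), (287, 278), (285, 279), (286, 279), (287, 279), (285, 280), (286, 280), (287, 280), (285, 281), (286, 281), (287, 281), (288, 281), (285, 282), (286, 282), (287, 282), (288, 282), (285, 283), (286, 283), (287, 283), (288, 283), (285, 284), (286, 284), (287, 284), (288, 284), (289, 284), (285, 285), (286, 285), (287, 285), (288, 285), (289, 285), (290, 285), (308, 285), (285, 286), (286, 286), (287, 286), (288, 286), (289, 286), (290, 286), (291, 286), (307, 286), (308, 286), (285, 287), (286, 287), (287, 287), (288, 287), (289, 287), (290, 287), (291, 287), (292, 287), (293, 287), (305, 287), (306, 287), (307, 287)]
```

View pics/z11.png

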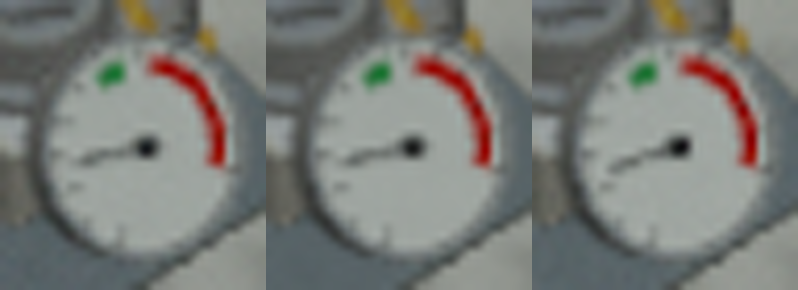

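```bash
cat >> h.py <<'E'
def dial(q): return cv2.resize(q[258:293,282:314],(266,290),interpolation=2)
E
python3 - <<'E'
from h import *
f0=np.load("f0.npy")
def go(p,yaw,**k):
    b=arm.line_to(p,ori=down(yaw),vel=.02,max_force=4)
    f,w=F(4);s=arm.get_state();print(b,round(yaw,2),round(s["t"],2),s["tcp_pos"],round(yawnow(),3),f-f0,w);return f-f0
B=[]
for y in [1.7,1.55,1.4]:
    f=go([.5364,-.075,.2364],y); B.append(dial(snap("scene")[0]))
    if f[2]<2.2:break
cv2.imwrite("pics/z12.png",np.hstack(B)[:,:,::-1])
E
```

```text
False 1.7 26.73 [ 0.5364 -0.0749  0.2364] 1.704 [-0.3179 -0.0646  3.9477] [-0.1142  0.107  -0.006 ]
False 1.55 27.14 [ 0.5365 -0.0749  0.2364] 1.555 [0.066  0.6124 4.018 ] [ 0.0152  0.0229 -0.0149]
False 1.4 27.56 [ 0.5365 -0.0749  0.2364] 1.405 [-0.4925  0.9972  3.8847] [ 0.0605  0.0089 -0.0053]
```

View pics/z12.png

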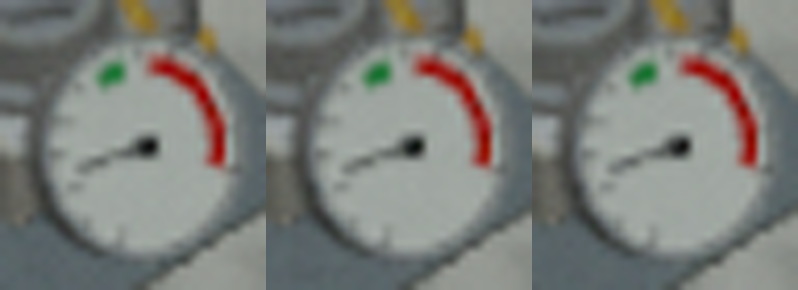

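```bash
python3 - <<'E'
from h import *
f0=np.load("f0.npy")
def go(p,yaw,**k):
    b=arm.line_to(p,ori=down(yaw),vel=.02,max_force=4)
    f,w=F(3);s=arm.get_state();print(b,round(yaw,2),round(s["t"],2),s["tcp_pos"],round(yawnow(),3),f-f0,w);return f-f0
go([.5364,-.075,.2364],1.52)
for x in [.5361,.5358,.5355,.5352,.5349,.5355,.5361,.5367,.5370,.5373,.5376,.5379]:
    f=go([x,-.075,.2364],1.52)
    if f[2]<2.5 or abs(f[0])>4:break
E
```

```text
False 1.52 27.93 [ 0.5364 -0.0751  0.2364] 1.518 [0.1212 1.2084 3.9202] [ 0.1289 -0.0683  0.0176]
False 1.52 28.23 [ 0.5363 -0.075   0.2365] 1.519 [0.5712 0.6288 5.122 ] [ 0.0805 -0.2833  0.0366]
False 1.52 28.52 [ 0.536  -0.0749  0.2365] 1.52 [1.6293 0.6985 4.0829] [ 0.0507 -0.6382 -0.0056]
False 1.52 28.82 [ 0.5357 -0.075   0.2365] 1.52 [1.9799 0.5024 4.1068] [ 0.0382 -0.7965  0.0364]
False 1.52 29.12 [ 0.5354 -0.075   0.2365] 1.52 [2.3421 0.4884 3.9641] [ 0.0305 -1.0762  0.0398]
False 1.52 29.43 [ 0.5352 -0.075   0.2365] 1.52 [3.8651 0.7285 3.9262] [ 0.0426 -1.4166  0.0193]
False 1.52 29.73 [ 0.5354 -0.075   0.2364] 1.52 [2.9126 0.785  3.9549] [ 0.0397 -1.1268 -0.0167]
False 1.52 30.02 [ 0.5358 -0.075   0.2363] 1.52 [1.9727 1.0215 4.1924] [ 0.0978 -0.6278 -0.0205]
False 1.52 30.32 [ 0.5362 -0.075   0.2362] 1.52 [-0.2405  1.2423  4.3908] [ 0.0777  0.1015 -0.0018]
False 1.52 30.62 [ 0.5364 -0.075   0.2362] 1.52 [-2.2114  0.824   4.288 ] [ 0.1087  0.7062 -0.0006]
False 1.52 30.93 [ 0.5371 -0.0751  0.2363] 1.52 [-2.3365  0.477   3.8874] [ 0.0454  0.8307 -0.005 ]
False 1.52 31.23 [ 0.5373 -0.0751  0.2363] 1.52 [-3.3732  0.1868  4.1166] [0.0053 1.1434 0.0138]
False 1.52 31.52 [ 0.5376 -0.0751  0.2363] 1.52 [-4.4689  0.5316  4.1736] [ 0.0126  1.5764 -0.0004]
```

```bash
python3 - <<'E'
from h import *
arm.line_to([.5362,-.075,.2450],ori=down(1.52),vel=.05)
arm.line_to([.5362,-.075,.2700],ori=down(1.52),vel=.08)
ps=[];ss=[]
for i in range(5):
    c=vision.calibration("wrist");ps.append(vision.camera("wrist")[0].astype(float))
for i in range(3): ss.append(vision.camera("scene")[0].astype(float))
s=arm.get_state();print(s["t"],s["tcp_pos"],yawnow())
p=np.mean(ps,0).astype(np.uint8);q=np.mean(ss,0).astype(np.uint8)
np.savez("w13.npz",p=p,R=c["R"],t=c["t"],mtx=c["mtx"],D=c["D"],q=q,tcp=s["tcp_pos"])
A=cv2.resize(p[165:205,250:300],(750,600),interpolation=2)
cv2.imwrite("pics/z13.png",A[:,:,::-1])
B=cv2.resize(q[215:265,260:310],(600,600),interpolation=2)
cv2.imwrite("pics/z13s.png",B[:,:,::-1])
E
```

```text
32.7167 [ 0.5361 -0.075   0.2698] 1.520021959200262
```

View pics/z13.png

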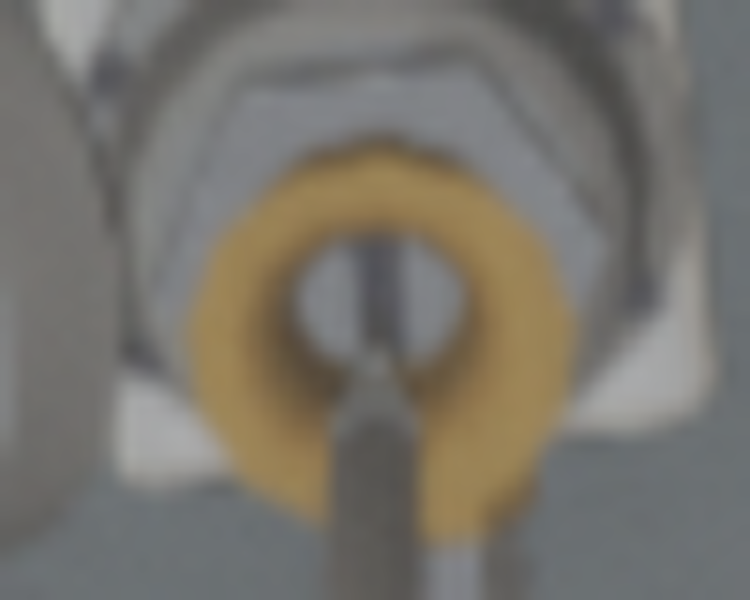

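View pics/z13s.png

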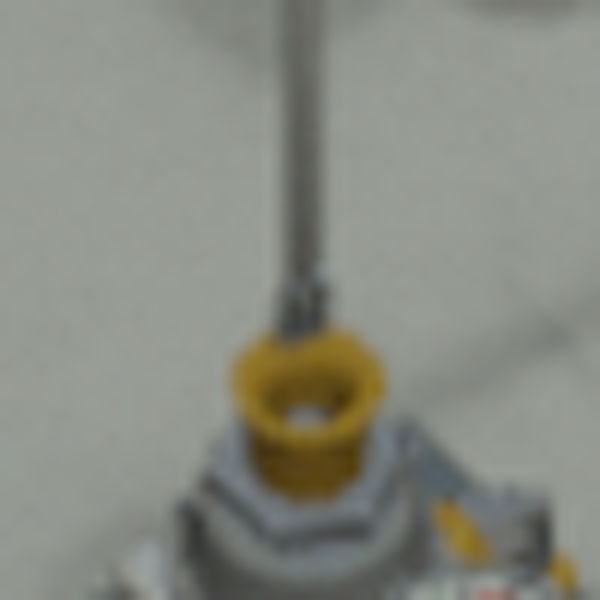

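The wrist view at yaw 1.52 shows slot (274.9) and blade (274.6) parallel, with the blade about 0.5 mm short in +x. I'll shift and descend aligned.

```bash
python3 - <<'E'
from h import *
z=np.load("w13.npz");c=dict(R=z["R"],t=z["t"],mtx=z["mtx"],D=z["D"])
print(atz("wrist",[274.9,186.6],.11,c), atz("wrist",[274.9,184.6],.11,c))
f0,w0=F(6);np.save("f0.npy",f0);print(f0)
X=.5366
arm.line_to([X,-.075,.2440],ori=down(1.52),vel=.06,max_force=4)
for zz in [.2400,.2385,.2375,.2368,.2362,.2350]:
    b=arm.line_to([X,-.075,zz],vel=.012,max_force=4)
    f,w=F(4);s=arm.get_state();print(b,zz,round(s["t"],2),s["tcp_pos"],f-f0,w-w0)
    if b or f[2]-f0[2]>3.3: break
E
```

```text
[ 0.5363 -0.0737  0.11  ] [ 0.5364 -0.0716  0.11  ]
[-0.1199  0.1921 -0.9856]
False 0.24 33.95 [ 0.5367 -0.075   0.2401] [ 0.5328 -0.1736  0.2331] [-0.0108 -0.0097  0.0319]
False 0.2385 34.29 [ 0.5366 -0.075   0.2385] [ 0.0063  0.1528 -0.3753] [-0.0184 -0.0417  0.0343]
False 0.2375 34.61 [ 0.5367 -0.075   0.2377] [-0.0612 -0.4695  2.189 ] [-0.016   0.0304  0.0073]
False 0.2368 34.92 [ 0.5367 -0.075   0.2369] [-0.1624 -0.1692  3.4832] [-0.0379 -0.0088  0.0276]
```

```bash
python3 - <<'E'
from h import *
f0=np.load("f0.npy");B=[dial(snap("scene")[0])]
for y in [1.35,1.2]:
    b=arm.line_to([.5366,-.075,.2366],ori=down(y),vel=.02,max_force=4)
    f,w=F(4);s=arm.get_state();print(b,round(s["t"],2),s["tcp_pos"],round(yawnow(),3),f-f0,w)
    B.append(dial(snap("scene")[0]))
cv2.imwrite("pics/z14.png",np.hstack(B)[:,:,::-1])
E
```

```text
False 35.36 [ 0.5366 -0.0748  0.2366] 1.354 [0.2181 0.5751 3.5797] [0.1756 0.1654 0.0198]
False 35.77 [ 0.5367 -0.0749  0.2367] 1.205 [0.055  0.8198 3.2237] [ 0.3275 -0.005   0.0083]
```

View pics/z14.png

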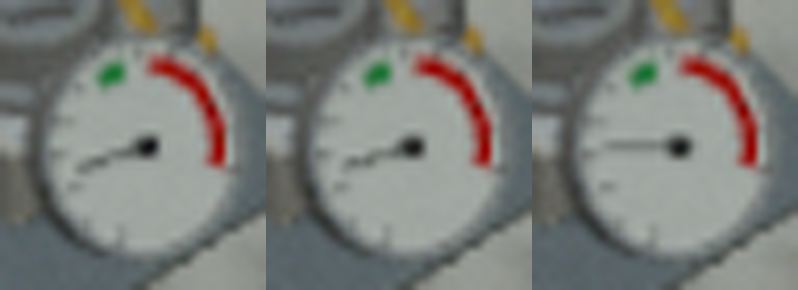

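Engaged: the needle follows the blade (dial needle tip from (80,168) to (72,146)). Continuing clockwise in checked steps.

```bash
python3 - <<'E'
from h import *
f0=np.load("f0.npy");B=[]
for y in [.95,.7,.5]:
    b=arm.line_to([.5366,-.0747,.2366],ori=down(y),vel=.02,max_force=4)
    f,w=F(3);s=arm.get_state();print(b,round(s["t"],2),s["tcp_pos"],round(yawnow(),3),f-f0,w,s["qpos"][6])
    B.append(dial(snap("scene")[0]))
    if b: break
cv2.imwrite("pics/z15.png",np.hstack(B)[:,:,::-1])
E
```

```text
False 36.27 [ 0.5368 -0.0747  0.2367] 0.955 [1.3671 0.403  3.3955] [ 0.2787 -0.3575  0.0011] -0.782009495746418
False 36.77 [ 0.5369 -0.0747  0.2367] 0.705 [2.7436 1.1725 3.9577] [ 0.229  -0.7922 -0.0117] -1.0026815417449113
False 37.23 [ 0.5369 -0.0747  0.2367] 0.505 [2.6392 0.2209 3.2027] [ 0.1403 -1.0777  0.0043] -1.1794428811579023
```

View pics/z15.png

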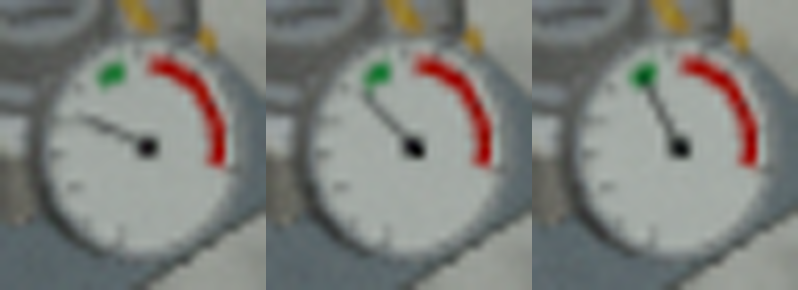

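```bash
python3 - <<'E'
from h import *
arm.pause(.2)
arm.line_to([.5368,-.0747,.2366],ori=down(.58),vel=.02,max_force=4)
arm.line_to([.5368,-.0747,.2450],vel=.03)
arm.line_to([.5368,-.0747,.31],vel=.12)
cv2.imwrite("pics/z16.png",dial(snap("scene")[0])[:,:,::-1])
arm.line_to([.6851,.0205,.31],ori=down(1.748),vel=.15)
s=arm.get_state();print(s["t"],s["tcp_pos"],yawnow(),s["opening"])
p=snap("wrist")[0];q=snap("scene")[0]
A=cv2.resize(p[150:210,245:305],(400,400),interpolation=2);B=cv2.resize(q[180:240,185:245],(400,400),interpolation=2)
cv2.imwrite("pics/z17.png",np.hstack([A,B])[:,:,::-1])
E
```

```text
40.225 [0.6848 0.0201 0.3098] 1.7465703912419182 0.298853975604265
```

View pics/z16.png

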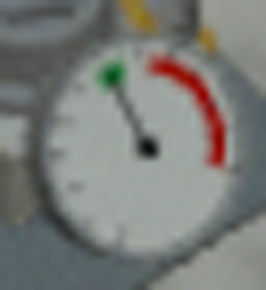

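View pics/z17.png

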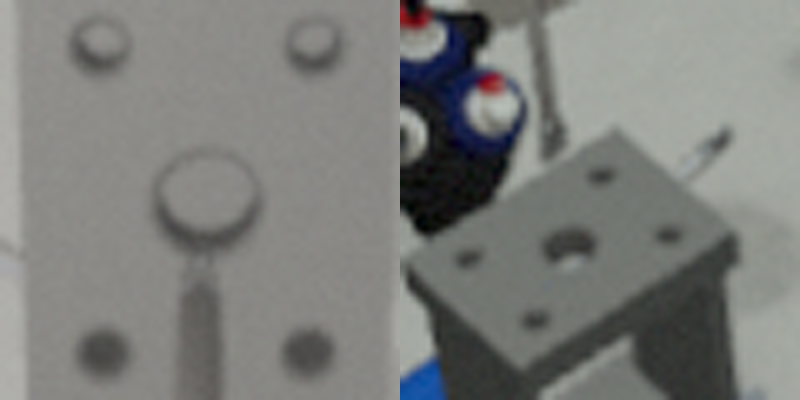

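```bash
python3 - <<'E'
from h import *
c=vision.calibration("wrist");print("hole",atz("wrist",[275.5,179.2],.12,c))
xy=[.6853,.0205]
b=arm.line_to([*xy,.270],vel=.08,max_force=5);print(b,arm.get_state()["tcp_pos"])
p=snap("wrist")[0];q=snap("scene")[0]
A=cv2.resize(p[150:210,245:305],(400,400),interpolation=2);B=cv2.resize(q[180:240,185:245],(400,400),interpolation=2)
cv2.imwrite("pics/z18.png",np.hstack([A,B])[:,:,::-1]);print(arm.get_state()["t"])
E
```

```text
hole [0.686  0.0218 0.12  ]
False [0.6854 0.0206 0.2702]
41.075
```

View pics/z18.png

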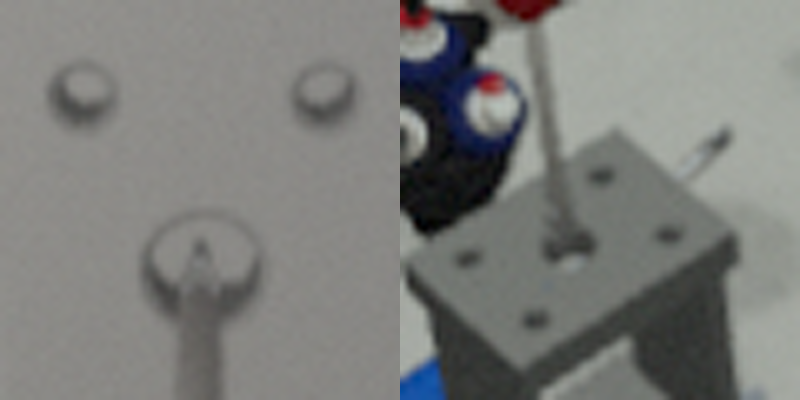

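The blade tip is over the hole in both views. Inserting.

```bash
python3 - <<'E'
from h import *
xy=[.6854,.0208]
b=arm.line_to([*xy,.18],vel=.08,max_force=5);s=arm.get_state();print(b,s["tcp_pos"],s["force"])
if not b:
    b=arm.line_to([*xy,.1645],vel=.03,max_force=4);s=arm.get_state();print(b,s["tcp_pos"],s["force"],s["t"])
p=snap("wrist")[0];q=snap("scene")[0]
cv2.imwrite("pics/z19.png",cv2.resize(q[160:280,150:300],(750,600),interpolation=2)[:,:,::-1])
E
```

```text
False [0.6857 0.0209 0.1807] [-0.0106  0.5286 -0.9422]
True [0.6852 0.0207 0.1652] [-0.9719 -0.5191  6.0685] 42.85
```

View pics/z19.png

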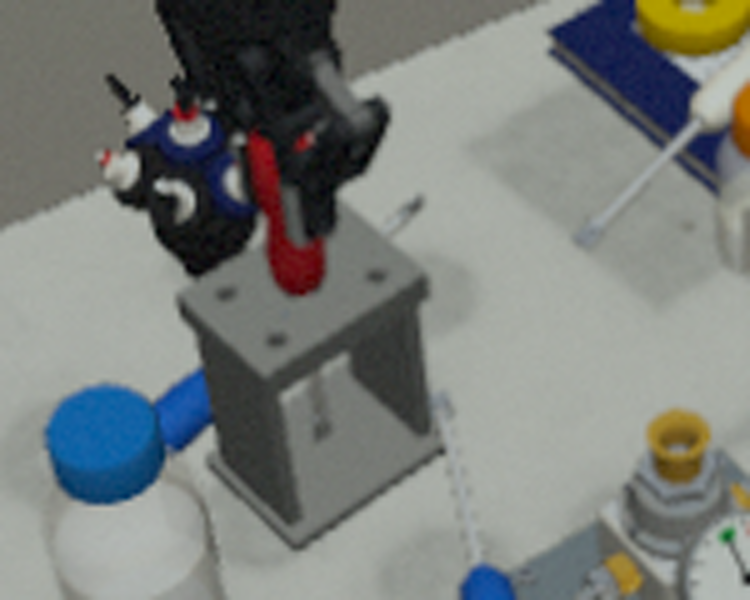

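Seated: the handle is down on the board with a 6 N contact. Releasing.

```bash
python3 - <<'E'
from h import *
set_gripper(1.0); arm.pause(.3)
arm.line_to([.6852,.0207,.34],vel=.1)
arm.pause(.3)
s=arm.get_state();print(s["t"],s["opening"],s["force"])
p,d,c=snap("wrist","w20.png");q=snap("scene","s20.png")[0]
P,u,v=pts("wrist",d,cal=c)
m=(P[:,2]>.195)&(P[:,2]<.24)&(np.hypot(P[:,0]-.685,P[:,1]-.0205)<.03);H=P[m]
print(H.min(0),H.max(0),np.median(H,0))
A=cv2.resize(q[160:280,150:300],(530,424),interpolation=2);B=cv2.resize(dial(q),(266,424))
cv2.imwrite("pics/z20.png",np.hstack([A,B])[:,:,::-1])
E
```

```text
46.075 1.0048239204484877 [0.2122 0.276  0.5751]
[0.6721 0.0094 0.1952] [0.6968 0.0345 0.2157] [0.6841 0.0246 0.212 ]
```

View pics/z20.png

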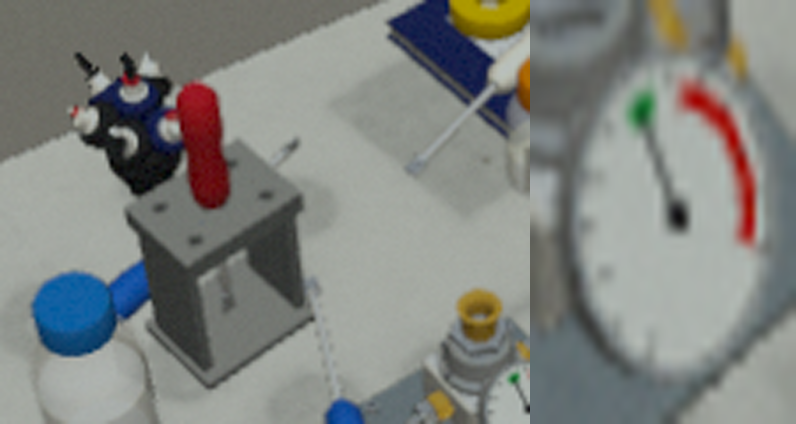

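View pics/w20.png

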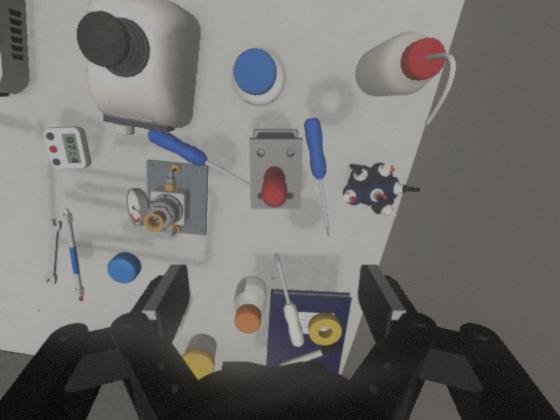

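```bash
python3 - <<'E'
from cell import arm
print(arm.hand_in(), arm.get_state()["t"])
E
```

```text
the job is handed in; nothing more can be done
the job is handed in; nothing more can be done
```

The regulator is set, the red screwdriver is back in its stand, and I handed the job in at about 46 s of the 72 s allowed. No verdict is reported.

**What I did:** I took the red screwdriver from the grey stand and lined the blade up with the slot, which showed in the wrist view. I pressed at about 3–4 N until the needle followed the blade. I then turned the screw clockwise in steps of 0.15–0.25 rad until the needle stood mid-green, drew the blade out straight and put the tool back.

**Last checks:**
- **Gauge:** the needle stood in the middle of the green band before and after the blade was withdrawn, and again after release.
- **Screwdriver:** it stands upright in the stand with its top at 0.216 m (0.214 m expected), and the gripper was open and raised clear.
- **Forces:** the highest contact reading on the regulator was about 5 N vertically or 4.5 N sideways, taken between moves rather than throughout.

**What disagreed or went wrong:**
- **Search for the slot:** the first sweeps gave no clear drop in force, because the blade was probably already in the slot and only moving within its play. During them the needle slipped back slightly, by about 0.1 rad.
- **Camera offset:** the scene camera read about 4 mm off from the arm, so I relied on the wrist camera for positioning.
- **Look-alikes:** the two blue screwdrivers and the white one fell over by themselves early on; I did not touch them.
- **Bystanders:** I did not measure the bottle, beaker or cap again at the end. The bottle and cap showed in the last wrist picture; I couldn't make out the beaker there, and a finger was probably in the way.

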